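Pack the finished motors into the caddy

ROBOT

A 6-joint arm with a two-finger parallel gripper is mounted at the origin on the work surface. World frame = base frame: x ahead of the robot, y to its left, z up, the work surface at z = 0. Lengths are in m, angles in rad, forces in N, time in s.
With the tool pointing down it reaches from about 0.225 to 0.875 m from the base axis. Payload 3.4 kg.
Tool frame: the origin (TCP) lies on the centre line of the jaws, within the pads' length; the fingertips stand 11 mm ahead of it and the grasp point (between the pads) lies 8 mm behind it; z points along the fingers, y is the line along which they close (so a half turn about z gives the same grasp; the last joint's range is limited). The gripper opens to 85 mm and grips with 20 to 120 N. Pads are 22 mm wide; open, the fingers measure 114 mm over their backs; the gripper's body (76 mm by 85 mm) begins 54 mm behind the grasp point. The pads swing forward as they close: fully open they stand 13 mm farther back than shut.
Start: joints at [-0.121, 0.276, 1.505, -0, 1.361, -0.121], TCP at [0.575, -0, 0.242] pointing down, gripper open.
Joint ranges: [-2.89, 2.89], [-0.75, 2.08], [0.22, 2.7], [-1.18, 4.32], [0.11, 2.71], [-2.7, 2.7]. Speed limits (rad/s): [2.57, 2.57, 3.14, 3.14, 3.14, 3.14].

INTERFACE

Orientations are given as a unit quaternion [w, x, y, z].
In Python, from rig import manip, eyes, job gives the robot as it stands.
- The arm moves only by the tool drive_tool, never from a script. Its argument "rows" is a list of rows, each a list of 3 entries, a list of its own where there are three numbers: the turn, a rotation vector about the world's x, y, z in rad, then the shift along the world's x, y, z in cm, then the finger opening in cm, from 0 to 8.54. A call has 1 to 8 rows; each row shifts and turns the commanded pose from where the row before left it; what a row does not reach is not made up. A row lasts 1/8 s, in which the tool goes at most 62.5 mm and 10.7 degrees, less where a joint would pass 70% of its speed; a pose out of reach is approached as far as the arm can. A call is refused whole if a number of a shift passes 6.25 or a number of a turn 0.188, either way. A call with a gripper value outside its range is refused whole. The fingers move at their own pace and stop on an object; "force" is the grip in N (left out, the last holds). Time passes only in rows, so rows that do not move let the fingers close. It gives the time, the measured TCP pose, the force, the opening and the grip force at its end, in the units of the state.
- manip.get_state(): the state, without advancing time (a new reading comes with each control period).
- eyes.get_image(name): name is "scene" or "side" or "wrist"; returns the picture (480x640x3 uint8, red, green, blue); there is no depth.
- eyes.get_calibration(name): a dict with "camera_matrix" (3x3 intrinsics, pixels), "view" (4x4, takes a point from world to camera coordinates). Camera axes: x right, y up, looking along -z (the intrinsics and any distortion apply to the point x, -y, -z); pixel columns grow to the right and rows downward; lengths in m; the calibration is good to about 2 mm. A picture is of the moment at which its call begins: read the wrist's pose just before it. get_calibration takes no time and is no camera call; for the wrist camera it gives the pose at the moment of the call.
- job.sign_off(): hands the job in; it is judged then, once.
The state is a dict: "clock": time; "qpos": joint angles; "qd": joint speeds; "effort": joint torques, N m; "position": TCP position; "ee_rot": TCP orientation; "contact_force": force on the tool from outside, world axes, zero at the start; "moment": the same for the moment, N m; "width": finger opening in m; "gripper_force": force on a finger pad.
Only numpy, scipy, OpenCV 4.12 (cv2) and the standard library are available. Lean on these libraries where they do the work, as an engineer would, in place of code of your own. Each camera call takes 0.05 s, during which the arm holds its last target. There are 200 camera calls.

TASK

Pack the three finished green motors, the ones closed by a white face with two pins, into the caddy, each standing upright on the caddy's floor inside the black holder made for it: the wide round motor in the wide ring, the slim round one in the narrow ring, the square one in the square frame. Lower them in, do not drop them, and leave the three empty green shells standing where they are.

Things in the scene. Friction and masses are not known exactly. Their poses are not given: they have to be found in the camera images.
- motor_wide: finished motor: solid green upright block, round, 52 mm across, 50 mm tall, 160 g nominal, closed on top by a white face from which two thin steel pins stick up 10 mm more. Origin: centre of the underside; z up along its axis.
- motor_slim: finished motor: solid green upright block, round, 32 mm across, 50 mm tall, 160 g nominal, closed on top by a white face from which two thin steel pins stick up 10 mm more. Origin: centre of the underside; z up along its axis.
- motor_square: finished motor: solid green upright block, square, 40 x 40 mm, 50 mm tall, 160 g nominal, closed on top by a white face from which two thin steel pins stick up 10 mm more. Origin: centre of the underside; z up along its axis; x and y square to its side faces.
- shell_wide: empty motor shell, does not belong: green hollow cup, round, 52 mm across, 50 mm tall, walls 3 mm, open at the top, no white face and no pins. Light. Origin: centre of the underside; z up.
- shell_slim: empty motor shell, does not belong: green hollow cup, round, 32 mm across, 50 mm tall, walls 3 mm, open at the top, no white face and no pins. Light. Origin: centre of the underside; z up.
- shell_square: empty motor shell, does not belong: green hollow cup, square, 40 x 40 mm, 50 mm tall, walls 3 mm, open at the top, no white face and no pins. Light. Origin: centre of the underside; z up.
- caddy: the caddy: shallow aluminium tray, fixed to the table, 300 mm (its x) by 104 mm (its y), walls 4 mm thick and 18 mm high, floor 4 mm thick, a low bar grip at either end (reaching 167 mm from the centre, 15 mm high). The three black holders stand in it in one row along its x, 93 mm apart, in any order. Origin: centre of the underside.
- holder_wide: black holder fixed in the caddy: round ring, inside 68 mm, outside 78 mm across, for the wide round motor; 14 mm high, no bottom of its own, so a motor in it stands on the caddy's floor. Origin: its centre at the height of the caddy's floor (4 mm above the table), so a seated motor's origin coincides with it; z up.
- holder_slim: black holder fixed in the caddy: round ring, inside 48 mm, outside 58 mm across, for the slim round motor; 14 mm high, no bottom of its own, so a motor in it stands on the caddy's floor. Origin: its centre at the height of the caddy's floor (4 mm above the table), so a seated motor's origin coincides with it; z up.
- holder_square: black holder fixed in the caddy: square frame, inside 58 x 58 mm, outside 68 x 68 mm, its sides along the caddy's, for the square motor; 14 mm high, no bottom of its own, so a motor in it stands on the caddy's floor. Origin: its centre at the height of the caddy's floor (4 mm above the table), so a seated motor's origin coincides with it; z up.
Not all that is in view belongs to the job. What is shaped like the shell_wide but pink or yellow is not meant.

How it is judged:
By the outcome, as a careful person would: the job done as asked, in the order asked, and still so for the second after the job is handed in, with the robot touching nothing.
It also fails if it takes over 77 s, if anything falls off the work surface, if the arm or the gripper's body presses on something with over 40 N, if the wrist force passes 120 N, or if a joint passes its speed limit or range.

## Working session

There is one attempt and no reset: what is moved stays moved. The work goes in short steps, Python scripts to look and compute and a tool call to move; the robot and the scene stay as the last step left them, time stands still between calls to the robot, and variables do not carry over. Pictures are saved under pics/ and viewed, at most 14 in all, crops included, and the job is handed in when it is done.

Besides the shell and the picture viewer there is one more tool, called after "Emit:" by a JSON object that holds its "method" and its "body", one argument or row to a line. drive_tool: Moves the arm, as the interface text tells. Its arguments: {"type":"object","properties":{"rows":{"type":"array"},"force":{"type":"number"}},"required":["rows"]}

```bash
mkdir -p pics
cat > h.py <<'E'
import numpy as np,cv2
from rig import manip,eyes,job
def ray(cal,u,v):
    K=np.array(cal["camera_matrix"]);V=np.array(cal["view"])
    d=np.linalg.inv(K)@[u,v,1]; d=np.array([d[0],-d[1],-d[2]])
    return -V[:3,:3].T@V[:3,3],V[:3,:3].T@d
def onz(cal,u,v,z):
    o,d=ray(cal,u,v); return o+d*(z-o[2])/d[2]
def snap(n,f):
    cal=eyes.get_calibration(n); im=eyes.get_image(n)
    cv2.imwrite("pics/"+f,im[:,:,::-1]); return cal,im
E
python3 - <<'E'
from h import *
for n in["scene","side"]:
    c,im=snap(n,n+"1.png"); print(n,{k:np.round(v,3).tolist() for k,v in c.items()})
    hsv=cv2.cvtColor(im,cv2.COLOR_RGB2HSV)
    m=cv2.inRange(hsv,(40,70,30),(90,255,255))
    for q in cv2.findContours(m,0,2)[0]:
        if cv2.contourArea(q)>80: print(cv2.boundingRect(q),cv2.contourArea(q))
s=manip.get_state();print(s["clock"],s["position"],s["ee_rot"],s["width"])
E
```

```text
scene {'camera_matrix': [[433.226, 0.0, 318.861], [0.0, 433.226, 228.821], [0.0, 0.0, 1.0]], 'view': [[-0.078, 0.997, -0.011, -0.011], [-0.541, -0.034, 0.84, 0.238], [0.837, 0.072, 0.542, -1.305], [0.0, 0.0, 0.0, 1.0]]}
(429, 274, 27, 24) 261.0
(308, 264, 18, 22) 155.0
(396, 243, 22, 18) 303.5
(335, 231, 16, 29) 315.5
(409, 205, 26, 32) 501.5
(310, 204, 22, 31) 493.5
(504, 114, 65, 33) 835.0
(293, 72, 44, 14) 397.5
side {'camera_matrix': [[590.136, 0.0, 315.365], [0.0, 590.136, 235.292], [0.0, 0.0, 1.0]], 'view': [[0.994, -0.111, 0.014, -0.505], [0.07, 0.716, 0.695, -0.1], [-0.088, -0.689, 0.719, -1.152], [0.0, 0.0, 0.0, 1.0]]}
(0, 251, 48, 41) 1306.5
(265, 227, 24, 18) 248.0
(0, 186, 58, 50) 2237.5
(339, 81, 46, 17) 109.0
(1, 73, 38, 40) 558.5
(351, 0, 46, 13) 368.0
0.1 [5.74552672e-01 4.08261467e-05 2.41524787e-01] [-6.54350747e-04  7.07102108e-01  7.07110961e-01 -5.19153592e-04] 0.0853945902054915
```

View pics/scene1.png

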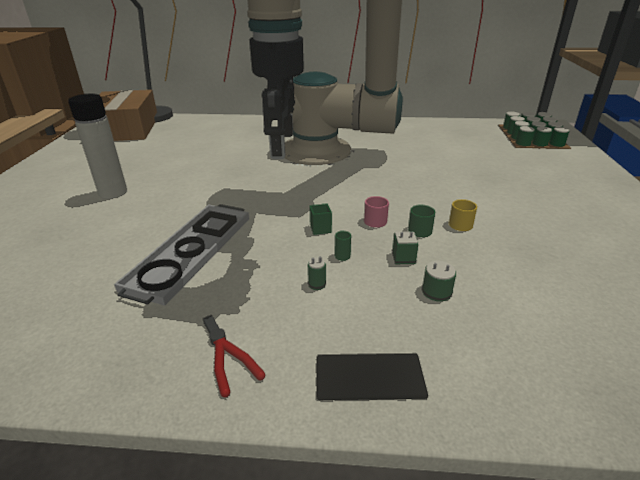

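View pics/side1.png

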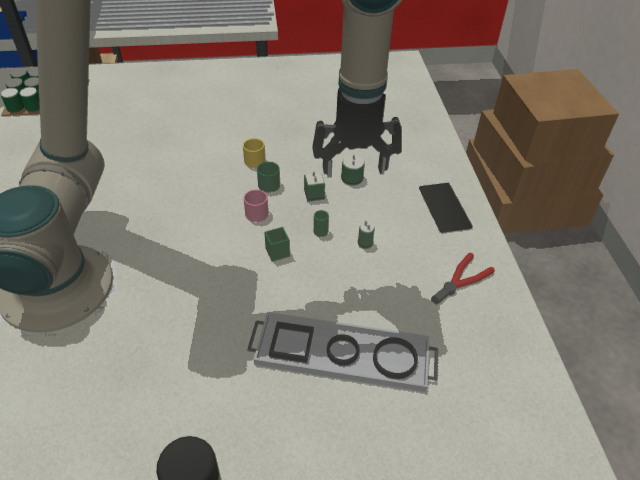

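The scene picture shows white faces with pins at (317,263) slim, (405,240) square and (439,270) wide. The plain green shells are at (343,245), (320,218) and (422,220). Green motors on the far rack at (535,130) are out of the job. The caddy's holders in the side view are square (291,342), narrow (343,349) and wide (395,357). Next I'll confirm with a crop and measure.

Run:
```python
from h import *
out=[]
for n,boxes in (("scene",[("slim",303,252,330,272),("square",388,228,422,250),("wide",420,256,460,280)]),("side",[("slim",355,215,378,236),("square",300,168,330,190),("wide",338,150,368,173)])):
    im=cv2.imread(f"pics/{n}1.png");cal=eyes.get_calibration(n);hsv=cv2.cvtColor(im,cv2.COLOR_BGR2HSV)
    m=cv2.inRange(hsv,(0,0,175),(180,60,255)) 
    # white face: brighter than the table
    for k,x0,y0,x1,y1 in boxes:
        sub=hsv[y0:y1,x0:x1,2]; 
        print(n,k,"v max",sub.max(),"table v",int(np.median(hsv[300:330,330:400,2])))
        for th in (195,):
            mm=(sub>th).astype(np.uint8)
            nl,l,st,ce=cv2.connectedComponentsWithStats(mm)
            if nl>1:
                i=1+np.argmax(st[1:,4]);u,v=ce[i]+[x0,y0];print("  ",st[i],np.round([u,v],1),np.round(onz(cal,u,v,.05),4))
    if n=="side":
        g=cv2.inRange(hsv,(0,0,0),(180,255,60))
        sub=g[310:395,250:445]
        cs,hi=cv2.findContours(sub,cv2.RETR_CCOMP,2)
        for c,h in zip(cs,hi[0]):
            if cv2.contourArea(c)>150:
                (u,v),s,a=cv2.minAreaRect(c);u+=250;v+=310
                print("hold",h[3]>=0,cv2.contourArea(c),np.round([u,v],1),np.round(s),np.round(onz(cal,u,v,.018),4))
a=cv2.imread("pics/scene1.png")[195:305,295:485];b=cv2.imread("pics/side1.png")[130:265,235:400]
a=cv2.resize(a,None,fx=2.6,fy=2.6,interpolation=2);b=cv2.resize(b,None,fx=1.8,fy=1.8,interpolation=2)
h=np.zeros((a.shape[0]+b.shape[0],max(a.shape[1],b.shape[1]),3),np.uint8);h[:a.shape[0],:a.shape[1]]=a;h[a.shape[0]:,:b.shape[1]]=b
cv2.imwrite("pics/crop1.png",h);print(h.shape)
```

```text
scene slim v max 181 table v 161
scene square v max 180 table v 161
scene wide v max 177 table v 161
side slim v max 185 table v 123
side square v max 183 table v 123
side wide v max 183 table v 123
hold False 1349.5 [394.5 358. ] [40. 43.] [ 0.6205 -0.2378  0.018 ]
hold True 956.5 [394.3 358.2] [37. 34.] [ 0.62   -0.2383  0.018 ]
hold False 730.5 [342.5 349.5] [29. 31.] [ 0.5327 -0.2113  0.018 ]
hold True 443.0 [342.5 349.5] [27. 21.] [ 0.5327 -0.2113  0.018 ]
hold False 1292.5 [290.7 341.4] [39. 36.] [ 0.4433 -0.1851  0.018 ]
hold True 813.0 [291.  341.5] [35. 26.] [ 0.4438 -0.1854  0.018 ]
(529, 494, 3)
```

View pics/crop1.png

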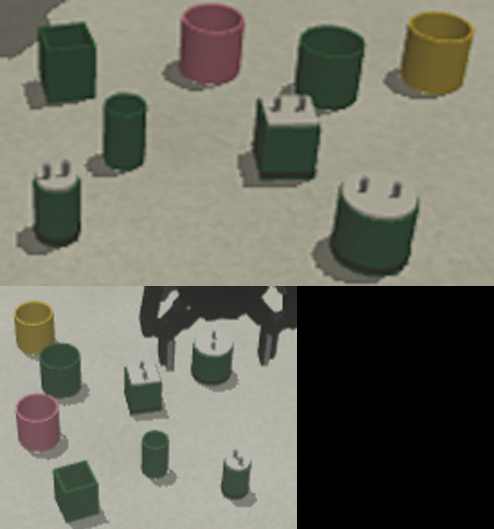

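The crop confirms it: the slim, square and wide blocks with white faces and two pins are the motors. The three open green cups, plus the pink and yellow ones, are not.

Run:
```python
from h import *
for n,th,boxes in (("scene",166,[("slim",303,252,330,272),("square",388,228,422,250),("wide",420,256,460,284)]),("side",142,[("slim",355,215,378,242),("square",300,168,330,193),("wide",338,150,368,176)])):
    im=cv2.imread(f"pics/{n}1.png");cal=eyes.get_calibration(n)
    for k,x0,y0,x1,y1 in boxes:
        mm=(im[y0:y1,x0:x1].min(2)>(140 if n=="scene" else 140)).astype(np.uint8) if 0 else (im[y0:y1,x0:x1].max(2)>th).astype(np.uint8)
        nl,l,st,ce=cv2.connectedComponentsWithStats(mm); i=1+np.argmax(st[1:,4])
        hull=cv2.convexHull(np.argwhere(l==i)[:,::-1].astype(np.int32)); M=cv2.moments(hull)
        u,v=M["m10"]/M["m00"]+x0,M["m01"]/M["m00"]+y0
        print(n,k,st[i],np.round([u,v],1),np.round(onz(cal,u,v,.05),4))
c,im=snap("wrist","w1.png");print({k:np.round(v,3).tolist() for k,v in c.items()})
```

```text
scene slim [ 8  6 17  9 44] [320.  262.4] [0.6209 0.0624 0.05  ]
scene square [10  5 19  9 69] [407.2 237.4] [0.533  0.2203 0.05  ]
scene wide [ 8  5 27 17 74] [440. 270.] [0.6288 0.2664 0.05  ]
side slim [  0   0  23  27 414] [366. 228.] [0.6177 0.0513 0.05  ]
side square [  0   0  30  25 455] [313.9 180.4] [0.528  0.2091 0.05  ]
side wide [  0   0  30  26 534] [352.7 162.7] [0.6233 0.2625 0.05  ]
{'camera_matrix': [[414.445, 0.0, 324.453], [0.0, 414.445, 236.101], [0.0, 0.0, 1.0]], 'view': [[1.0, -0.002, -0.002, -0.574], [0.001, 0.959, -0.284, 0.037], [0.002, 0.284, 0.959, -0.38], [0.0, 0.0, 0.0, 1.0]]}
```

View pics/w1.png

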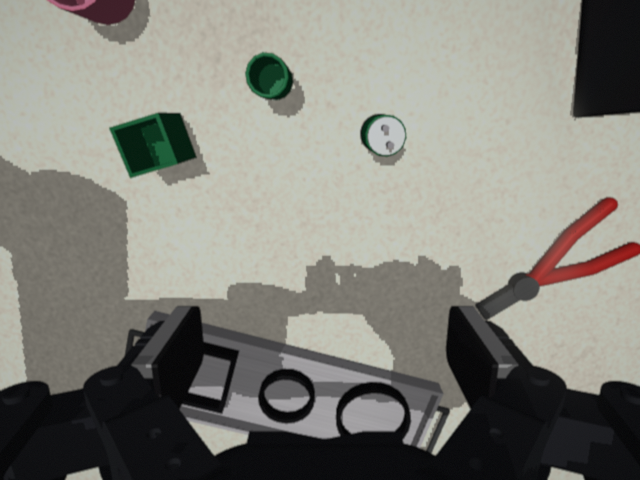

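The wrist view shows the slim motor at (385,135) and the caddy's holders at (210,375), (287,396) and (373,414). I'll go above the slim motor.

Emit:
{"method": "drive_tool", "body": {
  "rows": [
    [[0,0,0],[2.3,2.8,-1],8.5],
    [[0,0,0],[2.2,2.7,-1],8.5],
    [[0,0,0],[0,0,0],8.5],
    [[0,0,0],[0,0,0],8.5]
  ],
  "force": 40
}}

```text
clock: 0.65
position: [0.6195, 0.0547, 0.222]
ee_rot: [-0.0, 0.707, 0.707, -0.001]
contact_force: [-0.2, -0.2, 1.0]
width: 0.085
gripper_force: 0.0
```

```bash
cat >> h.py <<'E'
def white(im,cal,z=.05):
    "white faces inside green surroundings: green+white blobs"
    hsv=cv2.cvtColor(im,cv2.COLOR_RGB2HSV)
    m=((im.min(2)>196)*255).astype(np.uint8); m=cv2.morphologyEx(m,cv2.MORPH_OPEN,np.ones((3,3)))
    for q in cv2.findContours(m,0,2)[0]:
        if cv2.contourArea(q)>300:
            h=cv2.convexHull(q);M=cv2.moments(h);u,v=M["m10"]/M["m00"],M["m01"]/M["m00"]
            P=[onz(cal,*p[0],z)[:2] for p in h]; r=cv2.minAreaRect(np.float32(P)*1000)
            c=onz(cal,u,v,z); print(np.round([u,v]),"xy",np.round(c[:2],4),"size mm",np.round(r[1],1),"ang",round(r[2],1),"fill",round(cv2.contourArea(np.float32(P)*1000)/(r[1][0]*r[1][1]),2))
E
python3 - <<'E'
from h import *
old=cv2.imread("pics/w1.png")[:,:,::-1]; print("w1 face/table rgb",old[128,375],old[135,400],old[200,300])
s=manip.get_state();print(np.round(s["position"],4),s["clock"])
c,im=snap("wrist","w2.png");white(im,c)
E
```

```text
w1 face/table rgb [193 196 198] [192 196 196] [193 193 179]
[0.6195 0.0547 0.222 ] 0.65
```

View pics/w2.png

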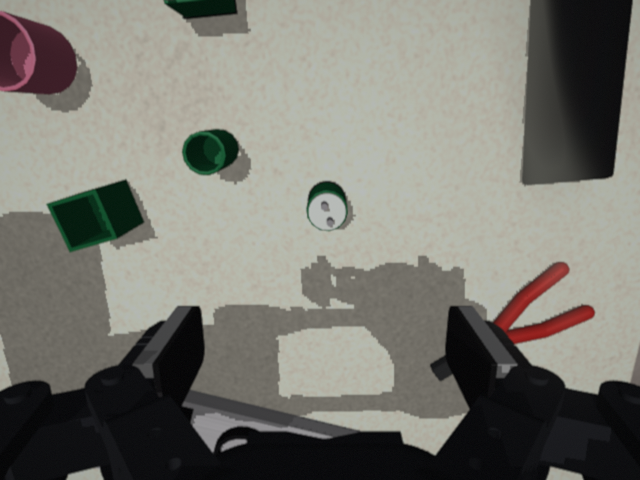

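The slim motor's face is centred at about (327,209). The face is neutral white and the table yellowish, so I'll separate them by blue minus red.

```bash
sed -i 's/m=((im.min(2)>196).*astype(np.uint8);/i=im.astype(int); m=((cv2.GaussianBlur((i[:,:,2]-i[:,:,0]).astype(np.float32),(3,3),0)>-4)\&(im.min(2)>140)).astype(np.uint8)*255;/' h.py
python3 - <<'E'
from h import *
c=eyes.get_calibration("wrist");white(cv2.imread("pics/w2.png")[:,:,::-1],c)
E
```

```text
[213. 429.] xy [ 0.5197 -0.1427] size mm [37.6 30.9] ang 46.0 fill 0.62
[327. 211.] xy [0.6205 0.055 ] size mm [27.  26.4] ang 89.9 fill 0.82
```

Emit:
{"method": "drive_tool", "body": {
  "rows": [
    [[0,0,0],[0.1,0,-4.8],7],
    [[0,0,0],[0,0,-5],7],
    [[0,0,0],[0,0,-4],7],
    [[0,0,0],[0,0,-3],7],
    [[0,0,0],[0,0,-2],7],
    [[0,0,0],[0,0,0],7],
    [[0,0,0],[0,0,0],2.5],
    [[0,0,0],[0,0,0],2.5]
  ]
}}

```text
clock: 1.7
position: [0.622, 0.0547, 0.0359]
ee_rot: [0.001, 0.707, 0.707, 0.001]
contact_force: [-0.2, 0.3, -1.1]
width: 0.0343
gripper_force: 0.0
```

Emit:
{"method": "drive_tool", "body": {
  "rows": [
    [[0,0,0],[0,0,0],2.5],
    [[0,0,0],[0,0,0],2.5],
    [[0,0,0],[0,0,0],2.5],
    [[0,0,0],[0,0,0],2.5]
  ]
}}

```text
clock: 2.2
position: [0.622, 0.0548, 0.036]
ee_rot: [0.001, 0.707, 0.707, 0.001]
contact_force: [-0.5, -1.4, 6.5]
width: 0.0309
gripper_force: 39.9
```

Emit:
{"method": "drive_tool", "body": {
  "rows": [
    [[0,0,0],[0,0,0],2.5],
    [[0,0,0],[0,0,3],2.5],
    [[0,0,0],[0,0,5],2.5],
    [[0,0,0],[-1.5,-4,3],2.5],
    [[0,0,0],[-1.5,-5,0],2.5],
    [[0,0,0],[-1.5,-5,0],2.5],
    [[0,0,0],[-1.5,-5,0],2.5],
    [[0,0,0],[-1.5,-4,0],2.5]
  ]
}}

```text
clock: 3.2
position: [0.5453, -0.1768, 0.1444]
ee_rot: [0.0, 0.707, 0.707, -0.0]
contact_force: [0.4, 0.8, -1.9]
width: 0.0307
gripper_force: 40.1
```

Emit:
{"method": "drive_tool", "body": {
  "rows": [
    [[0,0,0],[-1.4,-3.6,0],2.5],
    [[0,0,0],[0,0,0],2.5],
    [[0,0,0],[0,0,0],2.5]
  ]
}}

```text
clock: 3.58
position: [0.5319, -0.2105, 0.1442]
ee_rot: [-0.0, 0.707, 0.707, 0.0]
contact_force: [0.7, -0.0, -1.9]
width: 0.0306
gripper_force: 40.0
```

```bash
cat >> h.py <<'E'
def dark(im,cal,z=.018,th=60):
    m=(im.max(2)<th).astype(np.uint8)
    cs,hi=cv2.findContours(m,cv2.RETR_CCOMP,2)
    for c,h in zip(cs,hi[0]):
        if h[3]>=0 and cv2.contourArea(c)>400:
            P=np.float32([onz(cal,*p[0],z)[:2] for p in c])*1000; r=cv2.minAreaRect(P);ce,rad=cv2.minEnclosingCircle(P)
            print("hole px",np.round(c.mean((0,1))),"rect",np.round(r[0],1),np.round(r[1],1),round(r[2],1),"circ",np.round(ce,1),round(rad*2,1))
E
python3 - <<'E'
from h import *
s=manip.get_state();print(np.round(s["position"],4),s["width"],s["contact_force"])
c,im=snap("wrist","w3.png");white(im,c,.16);dark(im,c)
c,im=snap("side","s2.png");dark(im,c)
E
```

```text
[ 0.5319 -0.2105  0.1442] 0.030575819859063946 [ 0.71003384 -0.0063754  -1.87390459]
[325. 320.] xy [ 0.5316 -0.2008] size mm [ 9. 23.] ang 83.7 fill 0.74
[462. 252.] xy [ 0.572  -0.1785] size mm [24.3 27.6] ang 76.3 fill 0.83
[330. 219.] xy [ 0.5329 -0.1683] size mm [18.8 20. ] ang 89.9 fill 0.79
[215. 190.] xy [ 0.5004 -0.1599] size mm [24.1 12.2] ang 73.7 fill 0.81
[390. 223.] xy [ 0.5505 -0.1697] size mm [ 43.1 105.4] ang 72.6 fill 0.89
hole px [518. 431.] rect [ 676.4 -369.6] [10.4 38. ] 43.8 circ [ 676.1 -369.8] 38.6
hole px [132. 431.] rect [ 385.6 -369.2] [37.5 10.4] 45.9 circ [ 385.6 -369.2] 38.2
hole px [322. 343.] rect [ 531.8 -302.8] [148.7  93.3] 89.1 circ [ 530.8 -306.3] 155.9
hole px [328. 220.] rect [ 534.3 -204.5] [46.2 46. ] 43.1 circ [ 534.3 -204.4] 47.9
hole px [194. 179.] rect [ 448.3 -179.6] [56.1 55.2] 73.7 circ [ 448.4 -179.6] 76.1
hole px [345. 350.] rect [ 532.7 -211.7] [46.1 46.1] 39.3 circ [ 532.6 -211.3] 51.3
hole px [290. 342.] rect [ 444.4 -185.1] [55.2 60.6] 73.8 circ [ 444.3 -184.9] 76.3
```

View pics/w3.png

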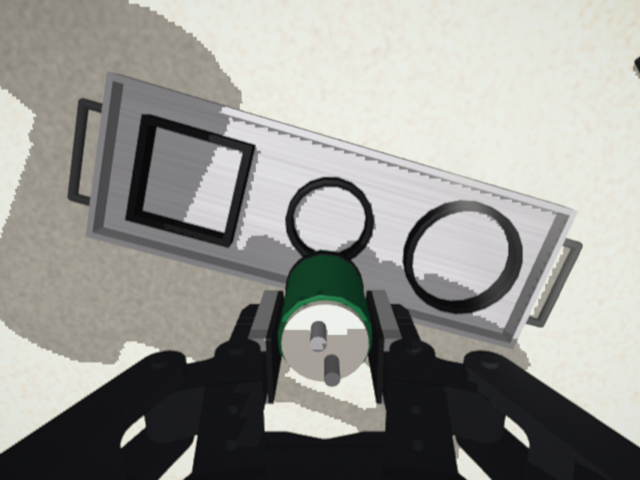

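Run:
```python
from h import *
c=eyes.get_calibration("wrist")
for p in((325,341),):
  for z in(.158,.162):print(onz(c,*p,z))
print("tcp",manip.get_state()["position"])
im=cv2.imread("pics/w3.png");print("wrist z11");dark(im,c,.011)
c=eyes.get_calibration("side");im=cv2.imread("pics/s2.png");print("side z11");dark(im,c,.011); im=cv2.imread("pics/side1.png");dark(im,c,.011)
```

```text
[ 0.53185051 -0.20870599  0.158     ]
[ 0.53184579 -0.20633324  0.162     ]
tcp [ 0.53221542 -0.20992882  0.14425971]
wrist z11
hole px [518. 431.] rect [ 680.9 -375.1] [10.6 39.1] 43.9 circ [ 680.7 -375.3] 39.7
hole px [132. 431.] rect [ 382.1 -375.1] [38.5 10.6] 46.0 circ [ 382.2 -375.2] 39.2
hole px [322. 343.] rect [ 532.3 -306.7] [152.8  95.8] 89.2 circ [ 531.3 -310.3] 160.2
hole px [328. 220.] rect [ 534.7 -205.7] [47.5 47.2] 43.2 circ [ 534.7 -205.6] 49.2
hole px [194. 179.] rect [ 446.3 -180.3] [57.7 56.7] 73.8 circ [ 446.4 -180.3] 78.2
side z11
hole px [345. 350.] rect [ 533.7 -207.2] [46.5 46.5] 39.3 circ [ 533.6 -206.9] 51.7
hole px [290. 342.] rect [ 444.7 -180.4] [55.6 61.1] 73.8 circ [ 444.6 -180.2] 76.9
hole px [393. 358.] rect [ 621.8 -233.2] [67.3 67.2] 39.1 circ [ 622.9 -233.6] 71.4
hole px [345. 351.] rect [ 533.6 -206.8] [45.9 45.7] 27.6 circ [ 534.2 -206.5] 50.6
hole px [291. 342.] rect [ 444.7 -180.7] [55.1 60.8] 74.4 circ [ 444.6 -180.2] 76.9
```

Emit:
{"method": "drive_tool", "body": {
  "rows": [
    [[0,0,0],[0.2,0.3,-3],2.5],
    [[0,0,0],[0,0,-3],2.5],
    [[0,0,0],[0,0,-2.4],2.5],
    [[0,0,0],[0,0,-1.2],2.5],
    [[0,0,0],[0,0,-0.4],2.5],
    [[0,0,0],[0,0,0],2.5],
    [[0,0,0],[0,0,0],2.5]
  ]
}}

```text
clock: 4.55
position: [0.5347, -0.2083, 0.0453]
ee_rot: [0.001, 0.707, 0.707, 0.0]
contact_force: [-0.2, 0.4, -0.5]
width: 0.0308
gripper_force: 40.1
```

Emit:
{"method": "drive_tool", "body": {
  "rows": [
    [[0,0,0],[0,0,-0.2],2.5],
    [[0,0,0],[0,0,-0.1],2.5],
    [[0,0,0],[0,0,0],2.5]
  ]
}}

```text
clock: 4.92
position: [0.534, -0.208, 0.0413]
ee_rot: [0.0, 0.707, 0.707, 0.0]
contact_force: [-0.1, 0.5, -1.4]
width: 0.0306
gripper_force: 40.1
```

Emit:
{"method": "drive_tool", "body": {
  "rows": [
    [[0,0,0],[0,0,-0.1],2.5],
    [[0,0,0],[0,0,0],2.5],
    [[0,0,0],[0,0,0],2.5]
  ]
}}

```text
clock: 5.3
position: [0.534, -0.208, 0.0403]
ee_rot: [0.0, 0.707, 0.707, 0.0]
contact_force: [-0.3, -0.2, -2.4]
width: 0.0306
gripper_force: 40.1
```

Emit:
{"method": "drive_tool", "body": {
  "rows": [
    [[0,0,0],[0,0,-0.1],2.5],
    [[0,0,0],[0,0,0],2.5],
    [[0,0,0],[0,0,0],2.5]
  ]
}}

```text
clock: 5.68
position: [0.5341, -0.2081, 0.04]
ee_rot: [0.0, 0.707, 0.707, 0.0]
contact_force: [-1.4, 0.9, 5.2]
width: 0.0305
gripper_force: 40.6
```

Emit:
{"method": "drive_tool", "body": {
  "rows": [
    [[0,0,0],[0,0,0],4.5],
    [[0,0,0],[0,0,0],5],
    [[0,0,0],[0,0,0],5],
    [[0,0,0],[0,0,2],5],
    [[0,0,0],[0,0,5],5],
    [[0,0,0],[0,3,5],6],
    [[0,0,0],[0.5,4,4],7],
    [[0,0,0],[0.5,5,2],8]
  ]
}}

```text
clock: 6.68
position: [0.5453, -0.0878, 0.222]
ee_rot: [0.002, 0.708, 0.707, 0.001]
contact_force: [0.8, 0.5, 0.6]
width: 0.0802
gripper_force: 0.0
```

Emit:
{"method": "drive_tool", "body": {
  "rows": [
    [[0,0,0],[0.5,5,0],8],
    [[0,0,0],[0.5,5,0],8],
    [[0,0,0],[0.5,5,0],8],
    [[0,0,0],[0.5,5,0],8],
    [[0,0,0],[0.5,5,0],8],
    [[0,0,0],[0.6,3.8,0],8],
    [[0,0,0],[0,0,0],8],
    [[0,0,0],[0,0,0],8]
  ]
}}

```text
clock: 7.68
position: [0.5747, 0.1995, 0.219]
ee_rot: [0.0, 0.707, 0.707, -0.001]
contact_force: [0.4, -0.8, 0.4]
width: 0.0803
gripper_force: 0.0
```

Run:
```python
from h import *
s=manip.get_state();print(np.round(s["position"],4),s["clock"])
c,im=snap("wrist","w4.png");white(im,c)
```

```text
[0.5747 0.1995 0.219 ] 7.675
[265. 189.] xy [0.5302 0.2177] size mm [35.8 36. ] ang 5.1 fill 0.99
[398. 118.] xy [0.6257 0.2675] size mm [46.9 47.2] ang 1.5 fill 0.8
```

View pics/w4.png

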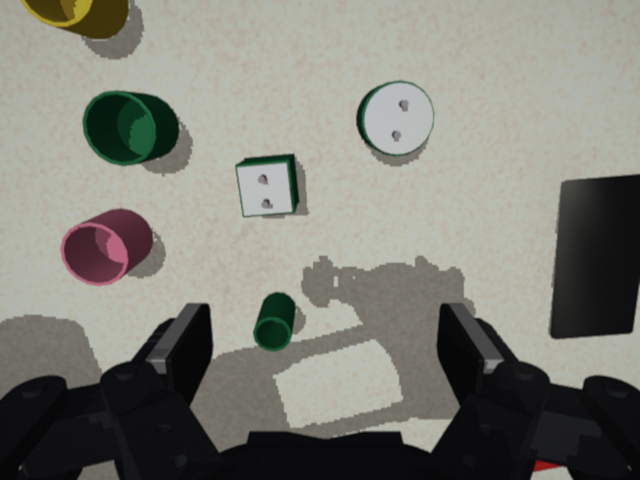

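The wrist view shows the square motor's face at (265,189), turned about 5° CCW, and the wide one at (398,118). Grasping the square one next.

Emit:
{"method": "drive_tool", "body": {
  "rows": [
    [[0,0,0.09],[-4.4,1.8,-2],8],
    [[0,0,0],[0,0,-4.8],7],
    [[0,0,0],[0,0,-4],6.8],
    [[0,0,0],[0,0,-4],6.8],
    [[0,0,0],[0,0,-2.5],6.8],
    [[0,0,0],[0,0,-1.5],6.8],
    [[0,0,0],[0,0,0],6.8],
    [[0,0,0],[0,0,0],6.8]
  ]
}}

```text
clock: 8.72
position: [0.532, 0.2179, 0.0324]
ee_rot: [0.001, 0.675, 0.738, 0.001]
contact_force: [0.1, 0.3, 0.1]
width: 0.0678
gripper_force: 0.0
```

Emit:
{"method": "drive_tool", "body": {
  "rows": [
    [[0,0,0],[0,0,0],3.5],
    [[0,0,0],[0,0,0],3.5],
    [[0,0,0],[0,0,0],3.5],
    [[0,0,0],[0,0,0],3.5],
    [[0,0,0],[0,0,0],3.5]
  ]
}}

```text
clock: 9.35
position: [0.5318, 0.2183, 0.0325]
ee_rot: [0.001, 0.674, 0.738, 0.001]
contact_force: [0.4, 0.3, 5.8]
width: 0.0393
gripper_force: 42.3
```

Emit:
{"method": "drive_tool", "body": {
  "rows": [
    [[0,0,0],[0,0,2],3.5],
    [[0,0,0],[0,0,5],3.5],
    [[0,0,0],[0,0,4],3.5],
    [[0,0,0],[-1,-4,0],3.5],
    [[0,0,-0.08],[-1,-5,0],3.5],
    [[0,0,-0.1],[-1,-5,0],3.5],
    [[0,0,-0.1],[-1,-5,0],3.5],
    [[0,0,-0.1],[-1,-5,0],3.5]
  ]
}}

```text
clock: 10.35
position: [0.4802, -0.0233, 0.1411]
ee_rot: [-0.0, 0.803, 0.596, -0.0]
contact_force: [0.3, 1.0, -1.9]
width: 0.0392
gripper_force: 41.5
```

Emit:
{"method": "drive_tool", "body": {
  "rows": [
    [[0,0,0],[-1,-5,0],3.5],
    [[0,0,0],[-1,-5,0],3.5],
    [[0,0,0],[-1.5,-5.5,0],3.5],
    [[0,0,0],[0,0,0],3.5],
    [[0,0,0],[0,0,0],3.5]
  ]
}}

```text
clock: 10.98
position: [0.4455, -0.1766, 0.141]
ee_rot: [-0.001, 0.802, 0.597, 0.0]
contact_force: [0.8, -0.2, -1.5]
width: 0.0395
gripper_force: 41.4
```

Run:
```python
from h import *
s=manip.get_state();print(np.round(s["position"],4),s["clock"],s["width"],np.round(s["ee_rot"],3))
c,im=snap("wrist","w5.png");white(im,c,.161);dark(im,c,.011)
```

```text
[ 0.4455 -0.1766  0.141 ] 10.975 0.03952390273568046 [-0.001  0.802  0.597  0.   ]
[317. 314.] xy [ 0.4472 -0.1626] size mm [ 8.9 35.4] ang 73.3 fill 0.82
[464. 225.] xy [ 0.4946 -0.1482] size mm [19.6 12.5] ang 19.5 fill 0.82
[326. 217.] xy [ 0.4583 -0.1348] size mm [15.2 23.4] ang 73.2 fill 0.92
[604. 230.] xy [ 0.5318 -0.161 ] size mm [26.8 21. ] ang 85.3 fill 0.84
[444. 219.] xy [ 0.4897 -0.1449] size mm [ 41.3 117. ] ang 73.3 fill 0.89
hole px [327. 201.] rect [ 447.9 -171.7] [38.2 58.9] 73.2 circ [ 448.1 -171.7] 67.9
```

View pics/w5.png

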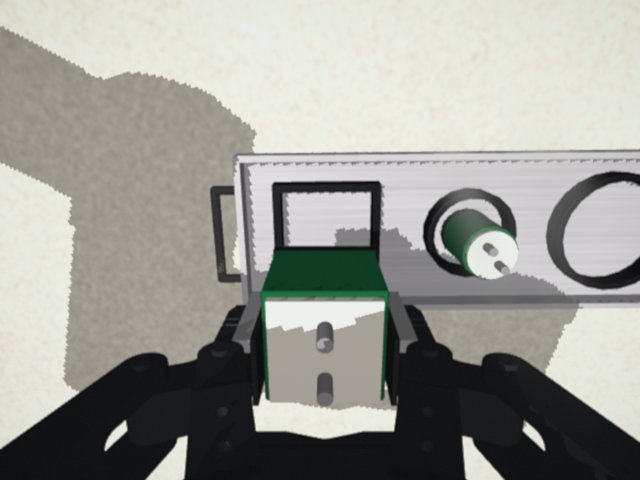

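Emit:
{"method": "drive_tool", "body": {
  "rows": [
    [[0,0,0],[0,-0.4,-3],3.5],
    [[0,0,0],[0,0,-3],3.5],
    [[0,0,0],[0,0,-2.5],3.5],
    [[0,0,0],[0,0,-1.1],3.5],
    [[0,0,0],[0,0,-0.5],3.5],
    [[0,0,0],[0,0,0],3.5],
    [[0,0,0],[0,0,0],3.5]
  ]
}}

```text
clock: 11.9
position: [0.4467, -0.1813, 0.0411]
ee_rot: [0.001, 0.802, 0.598, 0.0]
contact_force: [-0.1, 0.2, -2.8]
width: 0.0393
gripper_force: 41.4
```

Emit:
{"method": "drive_tool", "body": {
  "rows": [
    [[0,0,0],[0,0,-0.2],3.5],
    [[0,0,0],[0,0,0],3.5],
    [[0,0,0],[0,0,0],3.5]
  ]
}}

```text
clock: 12.28
position: [0.446, -0.1811, 0.0384]
ee_rot: [0.0, 0.802, 0.597, 0.0]
contact_force: [-0.5, -0.6, -2.2]
width: 0.0398
gripper_force: 41.4
```

Emit:
{"method": "drive_tool", "body": {
  "rows": [
    [[0,0,0],[0,0,-0.15],3.5],
    [[0,0,0],[0,0,0],3.5],
    [[0,0,0],[0,0,0],3.5]
  ]
}}

```text
clock: 12.65
position: [0.446, -0.181, 0.0368]
ee_rot: [-0.0, 0.802, 0.598, -0.0]
contact_force: [-0.6, 0.6, -2.4]
width: 0.0392
gripper_force: 41.4
```

Emit:
{"method": "drive_tool", "body": {
  "rows": [
    [[0,0,0],[0,0,-0.1],3.5],
    [[0,0,0],[0,0,0],3.5],
    [[0,0,0],[0,0,0],3.5]
  ]
}}

```text
clock: 13.02
position: [0.4461, -0.1811, 0.0365]
ee_rot: [0.0, 0.802, 0.598, 0.0]
contact_force: [-2.5, 0.7, 5.4]
width: 0.039
gripper_force: 42.1
```

Emit:
{"method": "drive_tool", "body": {
  "rows": [
    [[0,0,0],[0,0,0],5],
    [[0,0,0],[0,0,0],5.5],
    [[0,0,0],[0,0,0],5.5],
    [[0,0,0],[0,0,2],5.5],
    [[0,0,0],[0,0,5],5.5],
    [[0,0,0],[0,2,5],6],
    [[0,0,0],[1.5,4,4],7],
    [[0,0,0],[2,5,2],8]
  ]
}}

```text
clock: 14.02
position: [0.4823, -0.0709, 0.2185]
ee_rot: [0.002, 0.803, 0.597, 0.001]
contact_force: [1.1, 0.1, 0.5]
width: 0.0801
gripper_force: 0.0
```

Emit:
{"method": "drive_tool", "body": {
  "rows": [
    [[0,0,0],[2,5,0],8.5],
    [[0,0,0],[2,5,0],8.5],
    [[0,0,0],[2,5,0],8.5],
    [[0,0,0],[2,5,0],8.5],
    [[0,0,0],[2,5,0],8.5],
    [[0,0,0],[2,5,0],8.5],
    [[0,0,0],[2.4,4.2,0],8.5],
    [[0,0,0],[0,0,0],8.5]
  ]
}}

```text
clock: 15.02
position: [0.626, 0.2742, 0.2144]
ee_rot: [-0.0, 0.801, 0.599, 0.0]
contact_force: [-0.4, -1.1, 0.3]
width: 0.0851
gripper_force: 0.0
```

Emit:
{"method": "drive_tool", "body": {
  "rows": [
    [[0,0,0],[0,0,0],8.5]
  ]
}}

```text
clock: 15.15
position: [0.6245, 0.2706, 0.2151]
ee_rot: [0.0, 0.802, 0.598, -0.001]
contact_force: [0.3, 0.2, -0.2]
width: 0.085
gripper_force: 0.0
```

Run:
```python
from h import *
s=manip.get_state();print(np.round(s["position"],4),s["clock"])
c,im=snap("wrist","w6.png");white(im,c)
```

```text
[0.6245 0.2706 0.2151] 15.15
[328. 218.] xy [0.6256 0.2675] size mm [46.4 46.7] ang 73.3 fill 0.81
```

View pics/w6.png

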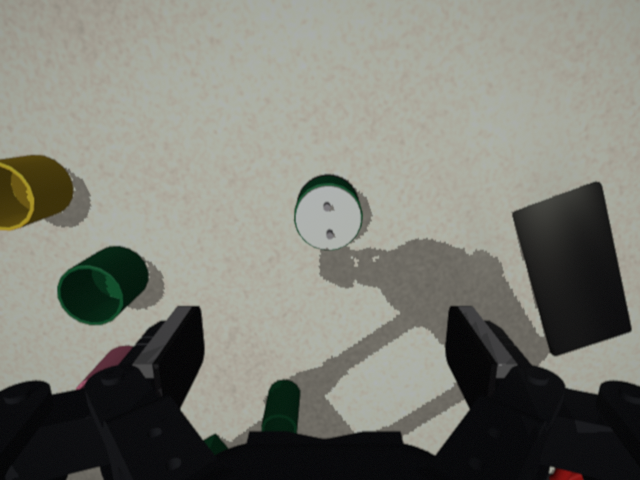

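The wide motor is at (328,218), world (0.6256, 0.2675), with nothing near the fingers. Descending.

Emit:
{"method": "drive_tool", "body": {
  "rows": [
    [[0,0,0],[0,-0.2,-3],8.2],
    [[0,0,0],[0,0,-4.5],8],
    [[0,0,0],[0,0,-4.5],8],
    [[0,0,0],[0,0,-3.5],8],
    [[0,0,0],[0,0,-2],8],
    [[0,0,0],[0,0,-1],8],
    [[0,0,0],[0,0,0],8],
    [[0,0,0],[0,0,0],8]
  ]
}}

```text
clock: 16.2
position: [0.6258, 0.2689, 0.0322]
ee_rot: [0.0, 0.802, 0.597, 0.001]
contact_force: [-0.7, 0.1, 0.1]
width: 0.0801
gripper_force: 0.0
```

Emit:
{"method": "drive_tool", "body": {
  "rows": [
    [[0,0,0],[0,0,0],4.7],
    [[0,0,0],[0,0,0],4.7],
    [[0,0,0],[0,0,0],4.7],
    [[0,0,0],[0,0,0],4.7],
    [[0,0,0],[0,0,0],4.7]
  ]
}}

```text
clock: 16.82
position: [0.6258, 0.2692, 0.0321]
ee_rot: [0.0, 0.802, 0.598, 0.001]
contact_force: [0.1, -0.6, 5.3]
width: 0.0505
gripper_force: 42.3
```

Emit:
{"method": "drive_tool", "body": {
  "rows": [
    [[0,0,0],[0,0,2],4.7],
    [[0,0,0],[0,0,5],4.7],
    [[0,0,0],[0,0,4],4.7],
    [[0,0,0],[0,-4,0],4.7],
    [[0,0,0],[0,-5,0],4.7],
    [[0,0,0],[0,-5,0],4.7],
    [[0,0,0],[0,-5,0],4.7],
    [[0,0,0],[0,-5,0],4.7]
  ]
}}

```text
clock: 17.82
position: [0.6244, 0.0276, 0.1402]
ee_rot: [-0.0, 0.802, 0.598, -0.0]
contact_force: [1.0, 0.0, -1.1]
width: 0.0509
gripper_force: 42.4
```

Emit:
{"method": "drive_tool", "body": {
  "rows": [
    [[0,0,0],[0,-5,0],4.7],
    [[0,0,0],[0,-5,0],4.7],
    [[0,0,0],[0,-5,0],4.7],
    [[0,0,0],[0,-5,0],4.7],
    [[0,0,0],[-0.2,-4,0],4.7],
    [[0,0,0],[-0.2,-2,0],4.7],
    [[0,0,0],[0,0,0],4.7],
    [[0,0,0],[0,0,0],4.7]
  ]
}}

```text
clock: 18.82
position: [0.6209, -0.2292, 0.1406]
ee_rot: [-0.001, 0.802, 0.598, 0.0]
contact_force: [-0.0, 0.2, -1.9]
width: 0.051
gripper_force: 42.4
```

Run:
```python
from h import *
s=manip.get_state();print(np.round(s["position"],4),s["clock"],s["width"],np.round(s["ee_rot"],3))
c,im=snap("wrist","w7.png");dark(im,c,.011)
```

```text
[ 0.6209 -0.2292  0.1406] 18.825 0.051038943942751956 [-0.001  0.802  0.598  0.   ]
hole px [ 38. 200.] rect [ 452.  -158.6] [10.5 50.1] 74.4 circ [ 451.9 -158.7] 50.5
hole px [321. 360.] rect [ 591.  -327.2] [138.1 131.7] 73.4 circ [ 587.3 -339.8] 164.8
hole px [331. 221.] rect [ 627.1 -223.7] [49.  68.1] 68.5 circ [ 624.4 -230.9] 68.5
```

View pics/w7.png

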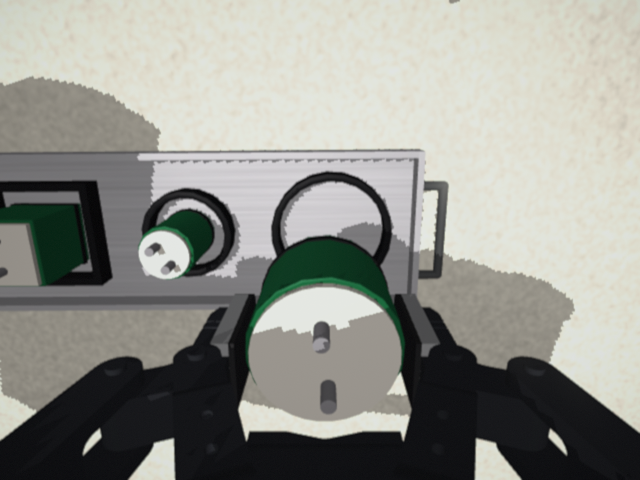

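Emit:
{"method": "drive_tool", "body": {
  "rows": [
    [[0,0,0],[0.2,-0.2,-3],4.7],
    [[0,0,0],[0,0,-3],4.7],
    [[0,0,0],[0,0,-2.5],4.7],
    [[0,0,0],[0,0,-1.1],4.7],
    [[0,0,0],[0,0,-0.5],4.7],
    [[0,0,0],[0,0,0],4.7],
    [[0,0,0],[0,0,0],4.7]
  ]
}}

```text
clock: 19.75
position: [0.6237, -0.2332, 0.0409]
ee_rot: [0.001, 0.802, 0.598, 0.0]
contact_force: [0.8, 0.7, -1.4]
width: 0.0508
gripper_force: 42.4
```

Emit:
{"method": "drive_tool", "body": {
  "rows": [
    [[0,0,0],[0,0,-0.2],4.7],
    [[0,0,0],[0,0,0],4.7],
    [[0,0,0],[0,0,0],4.7]
  ]
}}

```text
clock: 20.12
position: [0.623, -0.2331, 0.0379]
ee_rot: [0.0, 0.802, 0.597, 0.0]
contact_force: [-0.1, 0.1, -1.7]
width: 0.0511
gripper_force: 42.4
```

Emit:
{"method": "drive_tool", "body": {
  "rows": [
    [[0,0,0],[0,0.1,-0.15],4.7],
    [[0,0,0],[0,0,0],4.7],
    [[0,0,0],[0,0,0],4.7]
  ]
}}

```text
clock: 20.5
position: [0.623, -0.232, 0.0363]
ee_rot: [-0.0, 0.802, 0.598, 0.0]
contact_force: [0.3, 0.8, -1.0]
width: 0.0506
gripper_force: 42.5
```

Emit:
{"method": "drive_tool", "body": {
  "rows": [
    [[0,0,0],[0,0,-0.1],4.7],
    [[0,0,0],[0,0,0],4.7],
    [[0,0,0],[0,0,0],4.7]
  ]
}}

```text
clock: 20.88
position: [0.623, -0.232, 0.0361]
ee_rot: [0.0, 0.802, 0.598, 0.0]
contact_force: [-2.8, 1.7, 6.0]
width: 0.0512
gripper_force: 42.9
```

Contact with the floor. I'll release, retreat straight up, then move aside and look.

Emit:
{"method": "drive_tool", "body": {
  "rows": [
    [[0,0,0],[0,0,0],6],
    [[0,0,0],[0,0,0],6.8],
    [[0,0,0],[0,0,0],6.8],
    [[0,0,0],[0,0,2],6.8],
    [[0,0,0],[0,0,5],6.8],
    [[0,0,0],[0,0,5],6.8],
    [[0,0,0],[-2,2,5],6.8],
    [[0,0,0],[-4,3,2],6.8]
  ]
}}

```text
clock: 21.88
position: [0.5651, -0.1829, 0.2285]
ee_rot: [0.003, 0.802, 0.597, 0.002]
contact_force: [-0.5, 0.5, -0.4]
width: 0.068
gripper_force: 0.0
```

Emit:
{"method": "drive_tool", "body": {
  "rows": [
    [[0,0,0],[-3,3,3],6.8],
    [[0,0,0],[0,4,3],6.8],
    [[0,0,0],[0,4,0],6.8],
    [[0,0,0],[0,0,0],6.8],
    [[0,0,0],[0,0,0],6.8],
    [[0,0,0],[0,0,0],6.8]
  ]
}}

```text
clock: 22.62
position: [0.5331, -0.0729, 0.2848]
ee_rot: [-0.0, 0.802, 0.597, -0.0]
contact_force: [0.1, 0.4, 0.4]
width: 0.068
gripper_force: 0.0
```

Run:
```python
from h import *
print(manip.get_state()["clock"])
c,a=snap("side","s3.png");c,b=snap("scene","c3.png")
a=a[110:400,200:460];b=cv2.resize(b[180:330,100:490],None,fx=2,fy=2)
a=cv2.resize(a,None,fx=300/290,fy=300/290)
o=np.zeros((600,780,3),np.uint8);o[:300,:780]=b[:300];o[300:600,:a.shape[1]]=a[:300];cv2.imwrite("pics/fin.png",o[:,:,::-1])
```

```text
22.625
```

View pics/fin.png

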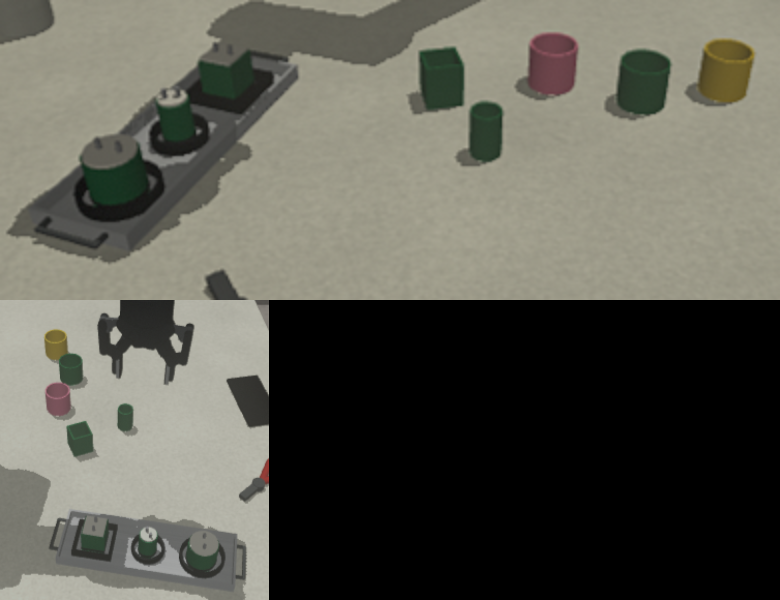

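The picture shows all three motors upright in their holders: wide (115,170), slim (175,115) and square (225,70). The shells are untouched and the gripper is clear.

```bash
python3 -c "
from rig import job
print(job.sign_off())"
```

```text
the job is handed in; nothing more can be done
None
```

The three finished motors are standing upright in their matching holders in the caddy, the three green shells were left where they stood, and the job was handed in at about 23 s on the clock.

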